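# Lift the spacer rings off with the barbed rod

## Task

Take the barbed lifting rod out of its hanging fork and push it straight down through the three spacer rings in the sprung nest until its barbs have snapped out under the lowest ring and its tip is pressed home on the hidden padded stop below; hold it there for half a second with a push of about 10 N, never over 25 N. Lift all three rings up clear of the nest posts as one stack, and hang the loaded rod upright in the fork again by its collar, then let go. Handle the rings with the rod only, never with the fingers, and leave the things round about alone.

Things in the scene. Friction and masses are not known exactly. Their poses are not given: they have to be found in the camera images.
- lift_rod: upright steel rod 11 mm thick with a round collar (30 mm across, 4 mm thick) and above it a black square handle, 16 x 16 mm, from 4 to 54 mm above the origin, sides along the body's x and y. Origin on the rod's axis at the underside of the collar, z up. About 0.13 kg. At the start it hangs by its collar in the fork
- rod_tip (a point): tip of the rod, on its axis, 96 mm below the collar's underside; the last 5.5 mm are a cone ending 3 mm wide
- rod_barbs (a point): point on the rod's axis 75 mm below the collar's underside, level with the flat upper faces of three spring barbs that stand out to 10 mm from the axis; their ramps slope in over 16 mm below. A hole passing over pushes them in; below it they spring out again and cannot be pulled back up through it
- fork_stand: fixed stand: foot 100 x 90 mm (from 10 mm in front of the origin to 90 mm behind), a column 62 mm behind (+x) and on it a level plate 6 mm thick, top at 150 mm, with a slot 17 mm wide open towards the body's -x. Origin on the work surface under the seat, z up. The rod with its barbs cannot be drawn up through the slot: it leaves and enters by the mouth
- fork_seat (a point): centre of the seat, where the rod's axis and its collar's underside rest: on top of the fork plate, 150 mm up; axes as the stand's. 25 mm in front of it (-x) a lip 3 mm high crosses each arm, so raise the collar more than 3 mm to slide in or out; the flared mouth ends 43 mm in front of it
- nest: fixed aluminium housing 84 x 84 mm, 60 mm high, open at the top, with four guide posts 8 mm thick standing up to 98 mm just outside the rings. Origin on the work surface below the centre of the rings, z up. The rings lie on a sprung floor plate, level with the housing's top, with a 28 mm hole; inside, out of sight under it, is a rubber-padded stop for the rod's tip
- nest_top (a point): centre of the unloaded sprung floor's top, 60 mm up, under the lowest ring. The floor sinks under a few newtons, up to 14 mm. The hidden stop is set anew each time over a range of 14 mm: find it by feel. The barbs enter the rings at up to 9 N, then slide at 2 to 4 N, and are out before the tip meets the stop. Its pad gives 2.5 mm at 15 N, then is hard. The rings weigh 1.1 to 1.7 N
- ring_low: flat aluminium ring, 50 mm outside, 14 mm hole, 10 mm thick, about 45 g; origin at the centre of its underside, z up; at the start it is the lowest of the three rings piled in the nest
- ring_mid: flat aluminium ring, 50 mm outside, 14 mm hole, 10 mm thick, about 45 g; origin at the centre of its underside, z up; at the start it is the middle one of the three rings piled in the nest
- ring_top: flat aluminium ring, 50 mm outside, 14 mm hole, 10 mm thick, about 45 g; origin at the centre of its underside, z up; at the start it is the highest of the three rings piled in the nest
- crucible: small white porcelain crucible, 45 mm wide, 21 mm high; a bystander; origin at the centre of its underside
- sample_bottle: small bottle with black cap, 25 mm wide, 76 mm high; a bystander; origin at the centre of its underside
- buffer_bottle: round bottle with a screw cap, 48 mm wide, 109 mm high; a bystander; origin at the centre of its underside
- micro_rack: low yellow rack for micro tubes, 66 x 125 x 16 mm; a bystander; origin at the centre of its underside
Things that resemble listed ones, but are neither listed nor needed, are in the scene too. What is meant by the lift_rod is not blue, and is the larger of those in its own colour.

How it is judged:
By the outcome, as a careful person would: the job done as asked, in the order asked, and still so for the second after the job is handed in, with the robot touching nothing.
It also fails if it takes over 61 s, if anything falls off the work surface, if the arm or the gripper's body presses on something with over 40 N, if the wrist force passes 120 N, or if a joint passes its speed limit or range.

## Robot

A 6-joint arm with a two-finger parallel gripper is mounted at the origin on a cart in front of the work surface, level with it; the furniture and walls round the work are solid. World frame = base frame: x ahead of the robot, y to its left, z up, the work surface at z = 0. Lengths are in m, angles in rad, forces in N, time in s.
With the tool pointing down it reaches from about 0.425 to 0.95 m from the base axis. Payload 3.5 kg.
Tool frame: the origin (TCP) lies at the very end of the fingers, on their centre line; the grasp point (between the pads) lies 19 mm behind it; x points along the fingers, z is the direction in which the jaws open and shut, and the axes are right-handed (so a half turn about x gives the same grasp; the last joint's range is limited). The gripper opens to 85 mm and grips with 20 to 120 N. Pads are 22 mm wide; open, the fingers measure 114 mm over their backs; the gripper's body (76 mm by 85 mm) begins 54 mm behind the grasp point. The pads swing forward as they close: fully open they stand 13 mm farther back than shut.
Start: joints at [1.126, 0.286, 1.577, -0, 1.279, -0.15], TCP at [0.196, 0.646, 0.231] pointing down, gripper open.
Joint ranges: [-2.77, 2.77], [-0.9, 2.22], [0.21, 2.48], [-1.53, 4.67], [0.24, 2.81], [-2.84, 2.84]. Speed limits (rad/s): [2.79, 2.79, 3.14, 3.14, 3.14, 3.14].

## Interface

Orientations are given as a unit quaternion [x, y, z, w].
In Python, from plant import ctrl, cams gives the robot as it stands.
- The arm moves only by the tool play_rows, never from a script. Its argument "rows" is a list of rows, each a list of 3 entries, a list of its own where there are three numbers: the opening in per cent of the stroke, from 0 (shut) to 100 (fully open), then the shift along the tool's x, y, z in units of 0.3 m (1.0 is 0.3 m), then the turn, a rotation vector about the tool's x, y, z in units of pi/2 rad (1.0 is pi/2 rad). A call has 1 to 10 rows; each row is the pose to reach, as a shift and turn from the pose commanded when the call began, along the tool's axes at that moment; what a row does not reach only later rows make up. A row lasts 1/12 s, in which the tool goes at most 41.7 mm and 7.16 degrees, less where a joint would pass 70% of its speed; a pose out of reach is approached as far as the arm can. A call with a number of a shift or a turn outside -1 to 1 is refused whole. A call with a gripper value outside its range is refused whole. The fingers move at their own pace and stop on an object; "force" is the grip in N (left out, the last holds). Time passes only in rows, so rows that repeat a pose let the fingers close. It gives the time, the measured TCP pose, the force and the opening at its end, in the units of the state.
- ctrl.get_state(): the state, without advancing time (a new reading comes with each control period).
- cams.read_camera(name): name is "scene" or "side" or "wrist"; returns a dict with "color" (480x640x3 uint8, red, green, blue), "fx", "fy", "cx", "cy" (pixels), "k1" (the pictures are not rectified: a ray, as slopes to the right and down, at radius r is drawn at 1 + k1 r^2 times it, then the intrinsics apply), "view" (4x4, takes a point from world to camera coordinates). Camera axes: x right, y down, z forward; pixel columns grow to the right and rows downward; lengths in m; the calibration is good to about 2 mm. A picture is of the moment at which its call begins. There is no depth.
- ctrl.sign_off(): hands the job in, once; it reports no verdict.
The state is a dict: "time": time; "qpos": joint angles; "dq": joint speeds; "joint_efforts": joint torques, N m; "eef_pos": TCP position; "tcp_rot": TCP orientation; "contact_force": force on the tool from outside, world axes, zero at the start; "wrist_torque": the same for the moment, N m; "opening": opening from 0.0 (shut) to 1.0 (fully open).
Only numpy, scipy, OpenCV 4.12 (cv2) and the standard library are available. Lean on these libraries where they do the work, as an engineer would, in place of code of your own. Each camera call takes 0.05 s, during which the arm holds its last target. There are 200 camera calls.

## Working session

There is one attempt and no reset: what is moved stays moved. The work goes in short steps, Python scripts to look and compute and a tool call to move; the robot and the scene stay as the last step left them, time stands still between calls to the robot, and variables do not carry over. Pictures are saved under pics/ and viewed, about 8 in all and at most 12, crops included, and the job is handed in when it is done.

Besides the shell and the picture viewer there is one more tool, called after "Call:" by a JSON object that holds its "api" and its "payload", one argument or row to a line. play_rows: Moves the arm, as the interface text tells. Shifts and turns lie within -1 to 1; 1 stands for 0.3 m of shift or pi/2 rad of turn. Its arguments: {"type":"object","properties":{"rows":{"type":"array"},"force":{"type":"number"}},"required":["rows"]}

```bash
ls; mkdir -p pics
cat > h.py <<'E'
import numpy as np, cv2, json
from plant import ctrl, cams
def shot(name,fn):
    c=cams.read_camera(name); cv2.imwrite('pics/'+fn+'.png',c['color'][:,:,::-1])
    np.savez('pics/'+fn+'.npz',**c); return c
def load(fn): return dict(np.load('pics/'+fn+'.npz'))
def ray(c,u,v):
    k=float(c['k1']); d=np.array([(u-c['cx'])/c['fx'],(v-c['cy'])/c['fy']]); p=d.copy()
    for _ in range(30): p=d/(1+k*(p@p))
    V=np.array(c['view']); R,t=V[:3,:3],V[:3,3]
    w=R.T@np.array([p[0],p[1],1.]); return -R.T@t, w/np.linalg.norm(w)
def onz(c,u,v,z):
    o,d=ray(c,u,v); return o+d*(z-o[2])/d[2]
def tri(*obs):
    A=np.zeros((3,3));b=np.zeros(3)
    for c,u,v in obs:
        o,d=ray(c,u,v);P=np.eye(3)-np.outer(d,d);A+=P;b+=P@o
    x=np.linalg.solve(A,b); return x,[float(np.linalg.norm((np.eye(3)-np.outer(ray(*q)[1],ray(*q)[1]))@(x-ray(*q)[0]))) for q in obs]
def proj(c,X):
    V=np.array(c['view']);p=V[:3,:3]@X+V[:3,3];s=p[:2]/p[2];s=s*(1+float(c['k1'])*(s@s))
    return s*[c['fx'],c['fy']]+[c['cx'],c['cy']]
E
python3 - <<'E'
from h import *
np.set_printoptions(precision=3,suppress=True)
for n in ['scene','side']:
    c=shot(n,n+'1'); V=np.array(c['view']); print(n,c['fx'],c['k1'],-V[:3,:3].T@V[:3,3],V[2,:3])
s=ctrl.get_state();print(s)
E
```

```text
pics
scene 443.6221352054411 -0.09252348028511025 [-0.055 -0.482  1.014] [ 0.487  0.417 -0.768]
side 593.9121882293504 0.04046240740588975 [-0.132 -0.893  0.748] [ 0.535  0.692 -0.484]
{'time': 0.1, 'qpos': array([ 1.126,  0.287,  1.578,  0.   ,  1.279, -0.15 ]), 'dq': array([-0.001, -0.002, -0.001, -0.   ,  0.002, -0.001]), 'joint_efforts': array([  0.   , -40.73 , -29.37 ,  -0.   ,   0.003,  -0.   ]), 'eef_pos': array([0.196, 0.645, 0.23 ]), 'tcp_rot': array([-0.421,  0.569,  0.421,  0.567]), 'contact_force': array([ 0.003, -0.55 ,  0.559]), 'wrist_torque': array([-0.009,  0.013, -0.031]), 'opening': 0.9969481321709173}
```

View pics/scene1.png

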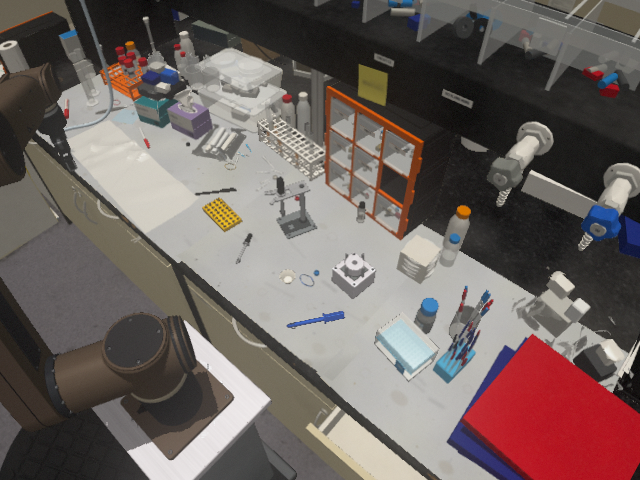

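View pics/side1.png

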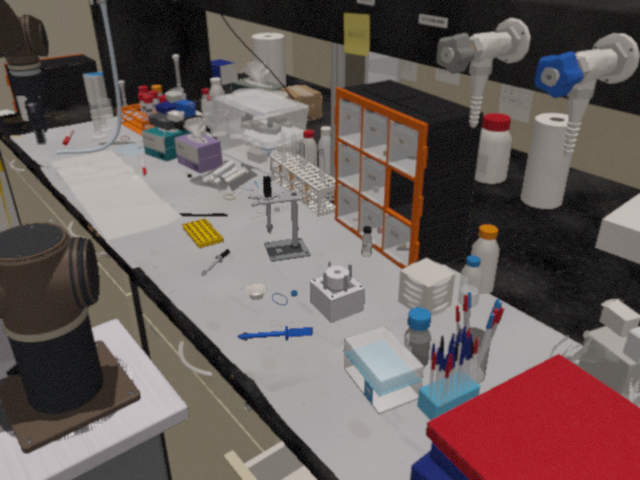

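Scene view: fork at about (292,205), with the rod's black handle at (281,186); nest at (354,272). Side view: handle at (267,187), nest at (337,290). The small black-handled decoy at (244,247) and the blue one both lie on the table. Next I'll enlarge both areas.

Run:
```python
from h import *
a=load('scene1')['color'];b=load('side1')['color']
r=lambda im,x,y:cv2.resize(im[y:y+75,x:x+100],(400,300),interpolation=cv2.INTER_CUBIC)
o=np.vstack([np.hstack([r(a,245,165),r(a,305,235)]),np.hstack([r(b,230,172),r(b,290,250)])])
cv2.imwrite('pics/z1.png',o[:,:,::-1])
```

```text
(no output)
```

View pics/z1.png

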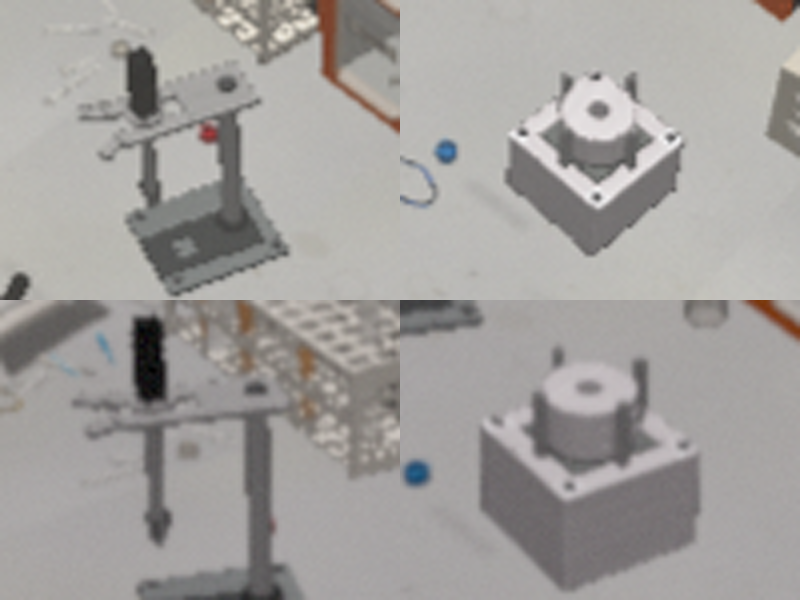

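Run:
```python
from h import *
np.set_printoptions(precision=4,suppress=True)
a=load('scene1');b=load('side1')
P={'handletop':(279.75,178,267.2,177),'collar':(281.2,194.5,267.5,196.5),'tip':(283,216.2,269.2,232.7),'column':(302,186.2,294.2,193.8),'ring':(354.75,262.25,337.5,271.75)}
for k,(u,v,x,y) in P.items():
    print(k,*tri((a,u,v),(b,x,y)))
for k,z in [('handletop',.204),('column',.15),('ring',.09)]:
    u,v,x,y=P[k];print(k,onz(a,u,v,z),onz(b,x,y,z))
# nest housing corner holes at top z=.06
for n,c,o,pts in [('sc',a,(305,235),[(522-400,132),(675-400,138),(597-400,197)]),('si',b,(290,250),[(497-400,121),(684-400,145),(569-400,185)])]:
    for q in pts: print(n,onz(c,o[0]+q[0]/4,o[1]+q[1]/4,.06))
# foot corners
for q in [(128,217),(175,293),(288,250),(237,183)]: print('foot',onz(a,245+q[0]/4,165+q[1]/4,.01))
```

```text
handletop [0.5534 0.1845 0.1991] [0.0013101082319537335, 0.0013101082319538263]
collar [0.539  0.1671 0.1594] [0.0025574299773181417, 0.0025574299773181127]
tip [0.5466 0.1778 0.057 ] [0.0013593573776157321, 0.0013593573776158312]
column [0.6041 0.1505 0.1537] [0.0017210260504742813, 0.0017210260504742715]
ring [ 0.5316 -0.0988  0.0888] [0.0016289242881371252, 0.0016289242881372536]
handletop [0.5483 0.1807 0.204 ] [0.5489 0.1753 0.204 ]
column [0.605  0.1535 0.15  ] [0.611  0.1574 0.15  ]
ring [ 0.5291 -0.0989  0.09  ] [ 0.5323 -0.1002  0.09  ]
sc [ 0.4995 -0.0595  0.06  ]
sc [ 0.5621 -0.1395  0.06  ]
sc [ 0.4912 -0.1293  0.06  ]
si [ 0.5031 -0.0593  0.06  ]
si [ 0.5652 -0.1373  0.06  ]
si [ 0.4958 -0.1283  0.06  ]
foot [0.5534 0.2155 0.01  ]
foot [0.5218 0.1361 0.01  ]
foot [0.6083 0.1008 0.01  ]
foot [0.6346 0.1764 0.01  ]
```

```bash
cat >> h.py <<'E'
from scipy.spatial.transform import Rotation as Ro
def plan(pos,jaw=None,tilt=True):
    """print shift/turn units to reach TCP pos, tool straight down, jaw axis at angle jaw (deg, mod 180)"""
    s=ctrl.get_state();R=Ro.from_quat(s['tcp_rot']);M=R.as_matrix();p=s['eef_pos']
    z=M[:,2];cur=np.degrees(np.arctan2(z[1],z[0]))
    if jaw is None: jaw=cur
    j=cur+((jaw-cur+90)%180-90);j=np.radians(j)
    X=np.array([0,0,-1.]);Z=np.array([np.cos(j),np.sin(j),0]);T=np.c_[X,np.cross(Z,X),Z]
    rv=Ro.from_matrix(M.T@T).as_rotvec()
    print('t',round(s['time'],2),'p',p.round(4),'jaw',round(cur,2),'F',np.round(s['contact_force'],2),'open',round(s['opening'],3),'q',np.round(s['qpos'],2))
    print('shift',np.round(M.T@(np.array(pos)-p)/.3,4),'turn',np.round(rv/(np.pi/2),4)); print('tool x,y,z world:',M.T.round(3).tolist())
E
python3 - <<'E'
from h import *
plan([.549,.178,.29],-23);plan([.549,.178,.29],67);plan([.37,.41,.29])
E
```

```text
t 0.1 p [0.1958 0.6454 0.2301] jaw 73.11 F [ 0.   -0.55  0.56] open 0.997 q [ 1.13  0.29  1.58  0.    1.28 -0.15]
shift [-0.198  -1.5791 -1.1489] turn [-9.322e-01 -9.000e-04 -1.200e-03]
tool x,y,z world: [[-0.001, -0.002, -1.0], [-0.957, 0.291, 0.0], [0.291, 0.957, -0.002]]
t 0.1 p [0.1958 0.6454 0.2301] jaw 73.11 F [ 0.   -0.55  0.56] open 0.997 q [ 1.13  0.29  1.58  0.    1.28 -0.15]
shift [-0.198  -1.5791 -1.1489] turn [ 0.0678 -0.0014 -0.0002]
tool x,y,z world: [[-0.001, -0.002, -1.0], [-0.957, 0.291, 0.0], [0.291, 0.957, -0.002]]
t 0.1 p [0.1958 0.6454 0.2301] jaw 73.11 F [ 0.   -0.55  0.56] open 0.997 q [ 1.13  0.29  1.58  0.    1.28 -0.15]
shift [-0.1989 -0.7835 -0.5823] turn [-0.     -0.0013 -0.0002]
tool x,y,z world: [[-0.001, -0.002, -1.0], [-0.957, 0.291, 0.0], [0.291, 0.957, -0.002]]
```

Call:
{"api": "play_rows", "payload": {
  "rows": [
    [100, [-0.2, -0.1, -0.07], [0.07, 0, 0]],
    [100, [-0.2, -0.2, -0.14], [0.07, 0, 0]],
    [100, [-0.2, -0.3, -0.22], [0.07, 0, 0]],
    [100, [-0.2, -0.4, -0.3], [0.07, 0, 0]],
    [100, [-0.2, -0.79, -0.58], [0.07, 0, 0]],
    [100, [-0.2, -0.79, -0.58], [0.07, 0, 0]],
    [100, [-0.2, -0.79, -0.58], [0.07, 0, 0]],
    [100, [-0.2, -0.79, -0.58], [0.07, 0, 0]],
    [100, [-0.2, -0.79, -0.58], [0.07, 0, 0]]
  ]
}}

```text
time: 0.85
eef_pos: [0.3749, 0.4068, 0.2908]
tcp_rot: [-0.388, 0.592, 0.387, 0.591]
contact_force: [0.9, 1.0, -0.1]
opening: 1.001
```

Run:
```python
from h import *
plan([.549,.178,.29],67)
```

```text
t 0.85 p [0.3749 0.4068 0.2908] jaw 66.5 F [ 0.91  0.95 -0.1 ] open 1.001 q [ 0.64 -0.02  1.81 -0.    1.36 -0.52]
shift [ 0.0046 -0.8363 -0.4679] turn [-0.0056 -0.0011  0.0008]
tool x,y,z world: [[0.001, -0.002, -1.0], [-0.917, 0.399, -0.001], [0.399, 0.917, -0.002]]
```

Call:
{"api": "play_rows", "payload": {
  "rows": [
    [100, [0.0, -0.84, -0.47], [0, 0, 0]],
    [100, [0.0, -0.84, -0.47], [0, 0, 0]],
    [100, [0.0, -0.84, -0.47], [0, 0, 0]],
    [100, [0.0, -0.84, -0.47], [0, 0, 0]],
    [100, [0.0, -0.84, -0.47], [0, 0, 0]],
    [100, [0.0, -0.84, -0.47], [0, 0, 0]],
    [100, [0.0, -0.84, -0.47], [0, 0, 0]],
    [100, [0.0, -0.84, -0.47], [0, 0, 0]],
    [100, [0.0, -0.84, -0.47], [0, 0, 0]],
    [100, [0.0, -0.84, -0.47], [0, 0, 0]]
  ]
}}

```text
time: 1.68
eef_pos: [0.548, 0.1822, 0.2907]
tcp_rot: [-0.389, 0.591, 0.39, 0.59]
contact_force: [-0.3, 0.2, 0.6]
opening: 0.997
```

Run:
```python
from h import *
np.set_printoptions(precision=3,suppress=True)
plan([.549,.178,.29],67)
c=shot('wrist','w1');V=c['view'];print(c['fx'],-V[:3,:3].T@V[:3,3],V[:3,:3]); print(proj(c,np.array([.549,.178,.204])))
```

```text
t 1.68 p [0.548 0.182 0.291] jaw 66.8 F [-0.34  0.19  0.56] open 0.997 q [ 0.15  0.03  1.76  0.    1.36 -1.02]
shift [ 0.002 -0.009 -0.011] turn [-0.002 -0.    -0.001]
tool x,y,z world: [[-0.001, 0.0, -1.0], [-0.919, 0.394, 0.002], [0.394, 0.919, -0.0]]
391.13669935102325 [0.473 0.213 0.433] [[ 0.394  0.919  0.   ]
 [ 0.873 -0.374  0.313]
 [ 0.288 -0.123 -0.95 ]]
[324.028 258.841]
```

View pics/w1.png

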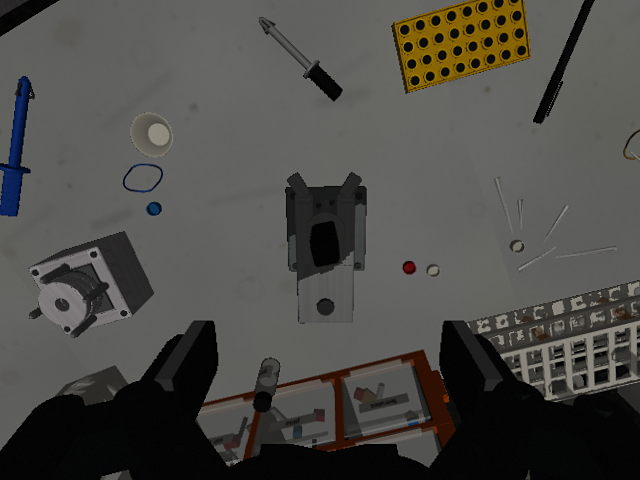

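Wrist view: the fork is nearly aligned with the image (mouth at about (325,185), column hole at (325,306)). The handle top is near (325,245) and turned a little; the nest ring hole is at (62,305). I'll measure the handle's outline more closely.

Run:
```python
from h import *
np.set_printoptions(precision=4,suppress=True)
c=load('w1');im=c['color']
g=im.max(2)
roi=g[205:285,295:360]
m=(roi<22).astype(np.uint8); print(np.unique(roi//4,return_counts=True))
n,l,st,ce=cv2.connectedComponentsWithStats(m);i=1+st[1:,4].argmax();print(st[i],ce[i])
cn,_=cv2.findContours((l==i).astype(np.uint8),0,1);print(cv2.minAreaRect(cn[0]))
cr=cv2.resize(cv2.convertScaleAbs(im[205:285,290:360],alpha=2.2),(700,800)[0:2],interpolation=cv2.INTER_CUBIC)[:600]
r2=cv2.resize(im[205:280,285:365],(640,600),interpolation=cv2.INTER_CUBIC);r2=cv2.LUT(r2,np.array([min(255,int(255*(x/255)**.45)) for x in range(256)],np.uint8))
cv2.imwrite('pics/z2.png',r2[:,:,::-1])
print('ringhole',onz(c,62,305,.09),'column',onz(c,325,306,.15))
```

```text
(array([ 0,  1,  2,  3,  4,  5,  6,  7,  8,  9, 10, 11, 12, 13, 14, 15, 16,
       17, 18, 19, 20, 21, 22, 23, 24, 25, 26], dtype=uint8), array([ 763,  285,   27,   42,   22,   27,  132,  139,  270, 2010,   98,
         20,   31,   32,   22,   26,  121,  175,   34,   10,    8,   62,
        334,  366,   54,   84,    6]))
[  14   16   31   46 1131] [29.2546 38.9089]
((28.876468658447266, 38.69411849975586), (42.51837158203125, 28.96021842956543), 77.47119140625)
ringhole [ 0.5294 -0.0976  0.09  ] column [0.6042 0.1543 0.15  ]
```

View pics/z2.png

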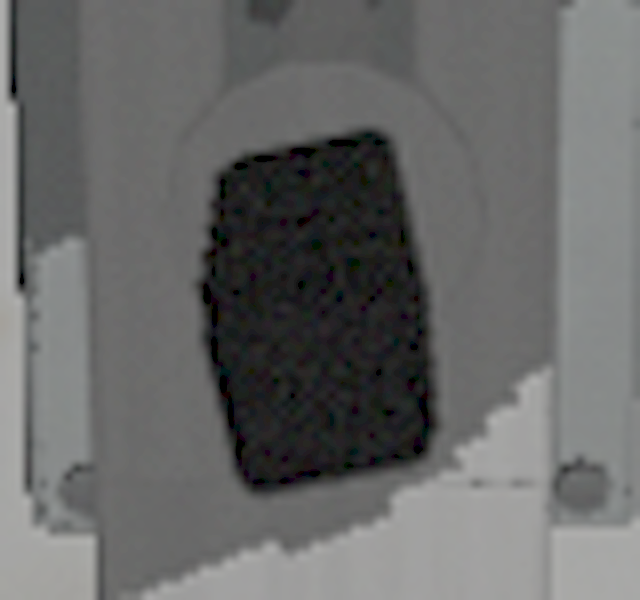

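Run:
```python
from h import *
np.set_printoptions(precision=4,suppress=True)
c=load('w1')
print(onz(c,326,254,.204),onz(c,326.25,230.6,.154))
plan([.549,.178,.29],79)
```

```text
[0.5465 0.1804 0.204 ] [0.5458 0.1806 0.154 ]
t 1.73 p [0.5477 0.1827 0.2909] jaw 66.87 F [ 0.07 -0.65  0.2 ] open 1.003 q [ 0.15  0.03  1.76  0.    1.36 -1.02]
shift [ 0.003  -0.0102 -0.0127] turn [-0.1348  0.     -0.0008]
tool x,y,z world: [[-0.001, 0.0, -1.0], [-0.92, 0.393, 0.001], [0.393, 0.92, -0.0]]
```

Run:
```python
from h import *
plan([.5463,.180,.165],79)
```

```text
t 1.73 p [0.5477 0.1827 0.2909] jaw 66.87 F [ 0.07 -0.65  0.2 ] open 1.003 q [ 0.15  0.03  1.76  0.    1.36 -1.02]
shift [ 4.197e-01  2.000e-04 -1.010e-02] turn [-0.1348  0.     -0.0008]
tool x,y,z world: [[-0.001, 0.0, -1.0], [-0.92, 0.393, 0.001], [0.393, 0.92, -0.0]]
```

Call:
{"api": "play_rows", "payload": {
  "rows": [
    [60, [0.1, 0, -0.01], [-0.07, 0, 0]],
    [60, [0.2, 0, -0.01], [-0.135, 0, 0]],
    [60, [0.24, 0, -0.01], [-0.135, 0, 0]],
    [60, [0.3, 0, -0.01], [-0.135, 0, 0]],
    [60, [0.36, 0, -0.01], [-0.135, 0, 0]],
    [60, [0.42, 0, -0.01], [-0.135, 0, 0]],
    [60, [0.42, 0, -0.01], [-0.135, 0, 0]],
    [60, [0.42, 0, -0.01], [-0.135, 0, 0]]
  ]
}}

```text
time: 2.4
eef_pos: [0.5462, 0.1799, 0.1647]
tcp_rot: [-0.449, 0.546, 0.45, 0.545]
contact_force: [0.4, -0.9, -0.0]
opening: 0.598
```

Run:
```python
from h import *
np.set_printoptions(precision=3,suppress=True)
plan([.5463,.180,.165],79)
c=shot('wrist','w2')
```

```text
t 2.4 p [0.546 0.18  0.165] jaw 78.96 F [ 0.37 -0.93 -0.  ] open 0.598 q [ 0.14  0.13  1.88  0.    1.13 -1.24]
shift [-0.001 -0.     0.001] turn [-0.001 -0.    -0.001]
tool x,y,z world: [[-0.002, -0.0, -1.0], [-0.981, 0.192, 0.002], [0.192, 0.981, -0.001]]
```

View pics/w2.png

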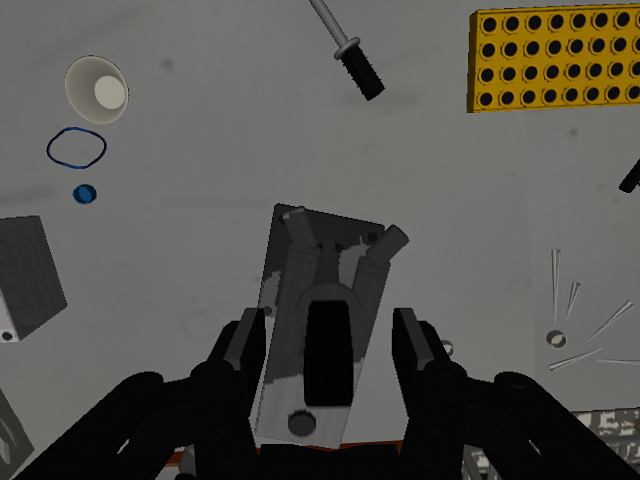

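The handle is square to the jaws and centred between the fingers (column 328 against finger edges at 265 and 392), so I'll grip it.

Call:
{"api": "play_rows", "payload": {
  "rows": [
    [0, [0, 0, 0], [0, 0, 0]],
    [0, [0, 0, 0], [0, 0, 0]],
    [0, [0, 0, 0], [0, 0, 0]],
    [0, [0, 0, 0], [0, 0, 0]],
    [0, [0, 0, 0], [0, 0, 0]],
    [0, [0, 0, 0], [0, 0, 0]]
  ],
  "force": 80
}}

```text
time: 2.95
eef_pos: [0.5482, 0.1792, 0.167]
tcp_rot: [-0.45, 0.545, 0.449, 0.547]
contact_force: [-1.2, 0.3, 6.2]
opening: 0.18
```

Run:
```python
from h import *
plan([.5463,.180,.173],79)
plan([.5463-.919*.085,.180+.394*.085,.173],79)
```

```text
t 2.95 p [0.5482 0.1792 0.167 ] jaw 78.94 F [-1.19  0.34  6.22] open 0.18 q [ 0.14  0.13  1.88  0.    1.13 -1.24]
shift [-0.02    0.0066  0.0015] turn [-0.0006  0.0008  0.0016]
tool x,y,z world: [[0.003, 0.001, -1.0], [-0.981, 0.192, -0.002], [0.192, 0.981, 0.001]]
t 2.95 p [0.5482 0.1792 0.167 ] jaw 78.94 F [-1.19  0.34  6.22] open 0.18 q [ 0.14  0.13  1.88  0.    1.13 -1.24]
shift [-0.0206  0.2835  0.0611] turn [-0.0006  0.0008  0.0016]
tool x,y,z world: [[0.003, 0.001, -1.0], [-0.981, 0.192, -0.002], [0.192, 0.981, 0.001]]
```

Call:
{"api": "play_rows", "payload": {
  "rows": [
    [0, [-0.012, 0, 0], [0, 0, 0]],
    [0, [-0.025, 0, 0], [0, 0, 0]],
    [0, [-0.027, 0, 0], [0, 0, 0]],
    [0, [-0.027, 0, 0], [0, 0, 0]]
  ]
}}

```text
time: 3.28
eef_pos: [0.547, 0.1788, 0.1731]
tcp_rot: [-0.449, 0.546, 0.45, 0.546]
contact_force: [-0.1, 0.1, -1.7]
opening: 0.174
```

Run:
```python
from h import *
plan([.5463-.919*.085,.180+.394*.085,.173],79)
```

```text
t 3.28 p [0.547  0.1788 0.1731] jaw 78.95 F [-0.09  0.08 -1.73] open 0.174 q [ 0.14  0.12  1.88 -0.    1.14 -1.24]
shift [0.0004 0.2799 0.0632] turn [-0.0005 -0.0002 -0.0004]
tool x,y,z world: [[-0.001, -0.0, -1.0], [-0.981, 0.192, 0.001], [0.192, 0.981, -0.0]]
```

Call:
{"api": "play_rows", "payload": {
  "rows": [
    [0, [0, 0.05, 0.011], [0, 0, 0]],
    [0, [0, 0.1, 0.022], [0, 0, 0]],
    [0, [0, 0.15, 0.032], [0, 0, 0]],
    [0, [0, 0.2, 0.043], [0, 0, 0]],
    [0, [0, 0.25, 0.054], [0, 0, 0]],
    [0, [0, 0.28, 0.06], [0, 0, 0]],
    [0, [0, 0.28, 0.06], [0, 0, 0]]
  ]
}}

```text
time: 3.87
eef_pos: [0.4664, 0.2133, 0.1729]
tcp_rot: [-0.45, 0.546, 0.45, 0.545]
contact_force: [-0.5, 0.6, -1.0]
opening: 0.177
```

Run:
```python
from h import *
plan([.466,.2,.24],79)
plan([.531,-.0985,.24],79)
plan([.531,-.0985,.24],83)
```

```text
t 3.87 p [0.4664 0.2133 0.1729] jaw 79.04 F [-0.53  0.64 -0.95] open 0.177 q [ 0.23 -0.02  2.02  0.    1.14 -1.15]
shift [-0.2237 -0.0068 -0.0438] turn [ 0.0004 -0.0003 -0.0009]
tool x,y,z world: [[-0.001, -0.0, -1.0], [-0.982, 0.19, 0.001], [0.19, 0.982, -0.0]]
t 3.87 p [0.4664 0.2133 0.1729] jaw 79.04 F [-0.53  0.64 -0.95] open 0.177 q [ 0.23 -0.02  2.02  0.    1.14 -1.15]
shift [-0.2239 -0.4087 -0.9794] turn [ 0.0004 -0.0003 -0.0009]
tool x,y,z world: [[-0.001, -0.0, -1.0], [-0.982, 0.19, 0.001], [0.19, 0.982, -0.0]]
t 3.87 p [0.4664 0.2133 0.1729] jaw 79.04 F [-0.53  0.64 -0.95] open 0.177 q [ 0.23 -0.02  2.02  0.    1.14 -1.15]
shift [-0.2239 -0.4087 -0.9794] turn [-0.044  -0.0002 -0.0009]
tool x,y,z world: [[-0.001, -0.0, -1.0], [-0.982, 0.19, 0.001], [0.19, 0.982, -0.0]]
```

Call:
{"api": "play_rows", "payload": {
  "rows": [
    [0, [-0.11, 0, 0], [0, 0, 0]],
    [0, [-0.224, 0, 0], [0, 0, 0]],
    [0, [-0.224, -0.05, -0.12], [0, 0, 0]],
    [0, [-0.224, -0.41, -0.98], [0, 0, 0]],
    [0, [-0.224, -0.41, -0.98], [0, 0, 0]],
    [0, [-0.224, -0.41, -0.98], [0, 0, 0]],
    [0, [-0.224, -0.41, -0.98], [0, 0, 0]],
    [0, [-0.224, -0.41, -0.98], [0, 0, 0]],
    [0, [-0.224, -0.41, -0.98], [0, 0, 0]],
    [0, [-0.224, -0.41, -0.98], [0, 0, 0]]
  ]
}}

```text
time: 4.7
eef_pos: [0.5333, -0.1034, 0.2409]
tcp_rot: [-0.45, 0.546, 0.448, 0.546]
contact_force: [0.7, 0.2, -1.6]
opening: 0.181
```

Call:
{"api": "play_rows", "payload": {
  "rows": [
    [0, [0, -0.014, -0.03], [0, 0, 0]],
    [0, [0, -0.014, -0.03], [0, 0, 0]],
    [0, [0, -0.014, -0.03], [0, 0, 0]]
  ]
}}

```text
time: 4.95
eef_pos: [0.535, -0.1091, 0.2403]
tcp_rot: [-0.449, 0.546, 0.45, 0.546]
contact_force: [-0.4, 0.9, -1.8]
opening: 0.177
```

Run:
```python
from h import *
plan([.531,-.0985,.24],79)
w=shot('wrist','w3');a=shot('scene','scene3');b=shot('side','side3')
np.set_printoptions(precision=1,suppress=True)
s=ctrl.get_state();p=s['eef_pos'];X=p-[0,0,.112];H=np.array([.531,-.0985,.09])
print([proj(c,q) for c in (w,a,b) for q in (X,H)])
def cr(c):
    u,v=(proj(c,H)+proj(c,X))/2;u=int(u)-50;v=int(v)-50
    print('crop',u,v); return cv2.resize(c['color'][v:v+75+25,u:u+100],(400,400),interpolation=cv2.INTER_CUBIC)
cv2.imwrite('pics/z3.png',np.hstack([cr(a),cr(b)])[:,:,::-1])
```

```text
t 4.95 p [ 0.535  -0.1091  0.2403] jaw 78.89 F [-0.42  0.86 -1.82] open 0.177 q [-0.39 -0.01  1.88  0.    1.26 -1.76]
shift [0.0012 0.02   0.0321] turn [-0.0012  0.0005 -0.0005]
tool x,y,z world: [[-0.001, 0.001, -1.0], [-0.981, 0.193, 0.001], [0.193, 0.981, 0.001]]
[array([331.3, 242.1]), array([341.4, 220. ]), array([359.8, 253.5]), array([355.1, 261.7]), array([341. , 256.7]), array([336.5, 271.6])]
crop 307 207
crop 288 214
```

View pics/w3.png

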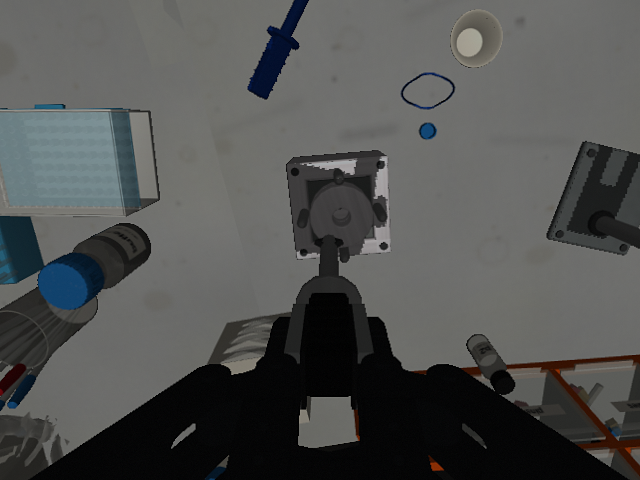

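View pics/z3.png

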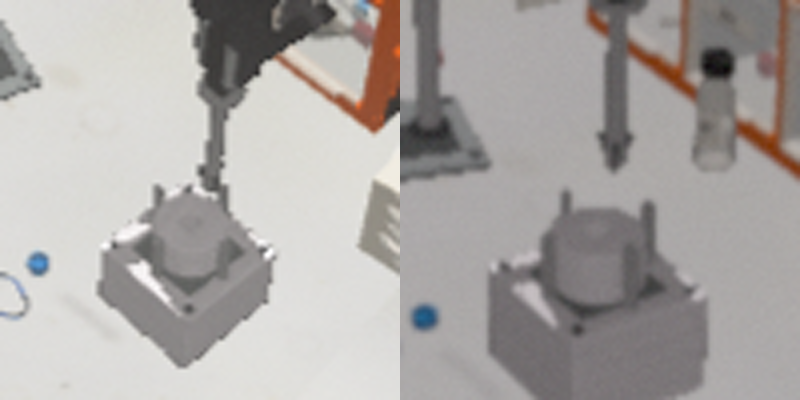

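Wrist view: the ring hole is at about (341,215), the rod tip at (328,238), and the housing's corner holes at (295,172), (379,165), (386,246) and (302,255). In the scene and side crops the tip appears where it was predicted, at (360,253.5) and (341.7,256).

Run:
```python
from h import *
np.set_printoptions(precision=4,suppress=True)
w=load('w3');a=load('scene3');b=load('side3')
print('hole w',onz(w,341,215,.09),'a',onz(a,354.5,262.5,.09),'b',onz(b,337.75,271.5,.09))
print('tip w',onz(w,328,238,.128),'a',onz(a,360,253.5,.128),'b',onz(b,341.75,256,.128))
g=cv2.cvtColor(w['color'],cv2.COLOR_RGB2GRAY)
P=np.array([onz(w,*q,.06) for q in [(295,172),(379,165),(386,246),(302,255)]]);print(P,P.mean(0))
roi=cv2.GaussianBlur(cv2.resize(g[195:240,310:372],None,fx=4,fy=4,interpolation=cv2.INTER_CUBIC),(0,0),2)
# hole: local difference inside small window
sub=g[203:228,328:354].astype(int);print(sub[::2,::2])
```

```text
hole w [ 0.5271 -0.0981  0.09  ] a [ 0.528  -0.0989  0.09  ] b [ 0.5333 -0.0998  0.09  ]
tip w [ 0.5318 -0.1092  0.128 ] a [ 0.5356 -0.1077  0.128 ] b [ 0.5385 -0.1056  0.128 ]
[[ 0.4916 -0.1288  0.06  ]
 [ 0.4993 -0.0605  0.06  ]
 [ 0.5692 -0.0652  0.06  ]
 [ 0.5632 -0.1386  0.06  ]] [ 0.5308 -0.0983  0.06  ]
[[63 63 62 62 64 63 62 64 63 64 65 64 62]
 [61 63 62 62 64 64 61 63 64 63 65 64 63]
 [61 62 62 62 63 63 56 60 61 64 64 64 63]
 [60 61 62 61 58 52 44 64 61 58 62 66 63]
 [61 61 62 57 67 67 65 66 67 66 53 63 65]
 [63 60 58 66 65 65 65 65 65 64 45 55 65]
 [61 61 48 63 63 62 62 62 62 57 46 46 65]
 [62 62 46 45 61 64 65 65 59 46 49 44 64]
 [62 62 48 45 47 45 47 46 48 57 44 47 63]
 [62 62 58 43 46 53 56 56 54 46 45 58 64]
 [62 63 62 51 46 47 47 46 46 45 51 63 64]
 [62 62 62 61 56 48 48 48 50 58 65 63 63]
 [60 62 62 60 62 65 67 68 69 64 61 63 64]]
```

Run:
```python
from h import *
plan([.530,-.0988,.212],79)
```

```text
t 5.1 p [ 0.5349 -0.1075  0.2405] jaw 79.07 F [-0.56 -0.09 -1.76] open 0.179 q [-0.38 -0.01  1.89  0.    1.26 -1.76]
shift [0.0951 0.0215 0.0255] turn [ 0.0008  0.0003 -0.0002]
tool x,y,z world: [[-0.0, 0.0, -1.0], [-0.982, 0.19, 0.0], [0.19, 0.982, 0.0]]
```

Call:
{"api": "play_rows", "payload": {
  "rows": [
    [0, [0.0, 0.021, 0.026], [0, 0, 0]],
    [0, [0.0, 0.021, 0.026], [0, 0, 0]],
    [0, [0.03, 0.021, 0.026], [0, 0, 0]],
    [0, [0.06, 0.021, 0.026], [0, 0, 0]],
    [0, [0.09, 0.021, 0.026], [0, 0, 0]],
    [0, [0.09, 0.021, 0.026], [0, 0, 0]],
    [0, [0.09, 0.021, 0.026], [0, 0, 0]]
  ]
}}

```text
time: 5.68
eef_pos: [0.5296, -0.1, 0.212]
tcp_rot: [-0.449, 0.546, 0.45, 0.545]
contact_force: [-0.7, 0.3, -0.3]
opening: 0.177
```

Run:
```python
from h import *
plan([.530,-.0988,.204],79)
b=shot('side','side4');a=shot('scene','scene4');w=shot('wrist','w4')
r=lambda c,u,v,k,s:cv2.resize(c['color'][v:v+k,u:u+k],(s,s),interpolation=cv2.INTER_CUBIC)
cv2.imwrite('pics/z4.png',np.hstack([r(a,315,225,66,400),r(b,300,230,66,400)])[:,:,::-1])
```

```text
t 5.68 p [ 0.5296 -0.1     0.212 ] jaw 78.95 F [-0.68  0.26 -0.25] open 0.177 q [-0.37  0.    1.93 -0.    1.21 -1.75]
shift [ 0.0267 -0.0005  0.0041] turn [-0.0005  0.0003 -0.0019]
tool x,y,z world: [[-0.003, 0.001, -1.0], [-0.981, 0.192, 0.003], [0.192, 0.981, 0.001]]
```

View pics/z4.png

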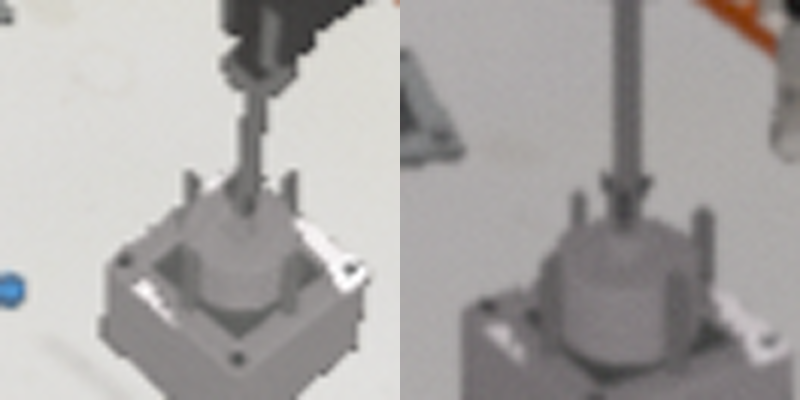

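The tip is about 10 mm above the ring, at (246,215) in the scene crop and (625,230) in the side crop. I'll check how far it is from the hole.

Run:
```python
from h import *
np.set_printoptions(precision=4,suppress=True)
w=load('w4');a=load('scene4');b=load('side4')
k=66/400
print('tip a',onz(a,315+246*k,225+215*k,.1),'hole a',onz(a,354.5,262.5,.09))
print('tip b',onz(b,300+225*k,230+230*k,.1),'hole b',onz(b,337.75,271.5,.09))
print(proj(w,np.array([.53,-.1,.1])))
r=cv2.resize(w['color'][190:270,290:390],(800,640)[:2],interpolation=cv2.INTER_CUBIC);r=cv2.resize(r,(750,600))
r=cv2.LUT(r,np.array([min(255,int(255*(x/255)**.5)) for x in range(256)],np.uint8));cv2.imwrite('pics/z5.png',r[:,:,::-1])
```

```text
tip a [ 0.5287 -0.1012  0.1   ] hole a [ 0.528  -0.0989  0.09  ]
tip b [ 0.5309 -0.1007  0.1   ] hole b [ 0.5333 -0.0998  0.09  ]
[329.6199 241.0579]
```

View pics/z5.png

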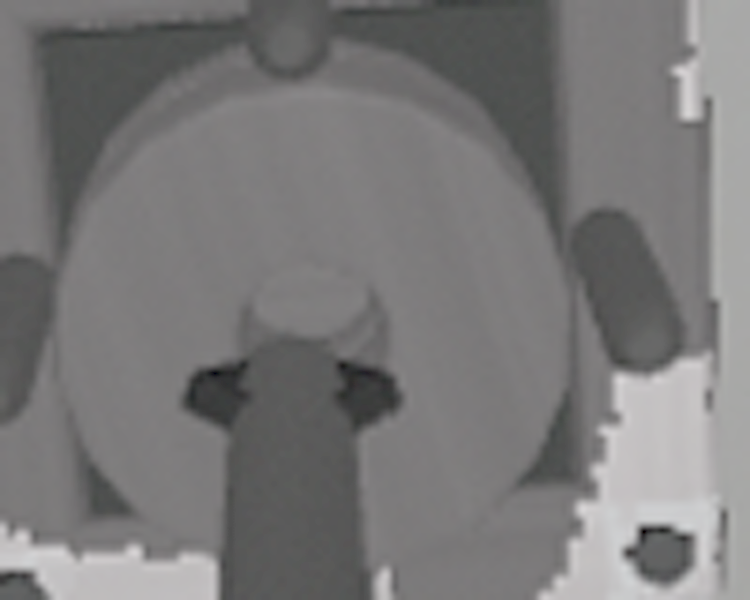

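Call:
{"api": "play_rows", "payload": {
  "rows": [
    [0, [0, 0, 0.007], [0, 0, 0]],
    [0, [0.007, 0, 0.007], [0, 0, 0]],
    [0, [0.014, 0, 0.007], [0, 0, 0]],
    [0, [0.021, 0, 0.007], [0, 0, 0]],
    [0, [0.028, 0, 0.007], [0, 0, 0]],
    [0, [0.035, 0, 0.007], [0, 0, 0]],
    [0, [0.042, 0, 0.007], [0, 0, 0]],
    [0, [0.042, 0, 0.007], [0, 0, 0]]
  ]
}}

```text
time: 6.5
eef_pos: [0.5304, -0.098, 0.2003]
tcp_rot: [-0.449, 0.546, 0.45, 0.546]
contact_force: [0.3, 0.3, -0.9]
opening: 0.177
```

Call:
{"api": "play_rows", "payload": {
  "rows": [
    [0, [0.006, 0, 0], [0, 0, 0]],
    [0, [0.012, 0, 0], [0, 0, 0]],
    [0, [0.018, 0, 0], [0, 0, 0]],
    [0, [0.024, 0, 0], [0, 0, 0]],
    [0, [0.03, 0, 0], [0, 0, 0]],
    [0, [0.03, 0, 0], [0, 0, 0]]
  ]
}}

```text
time: 7.0
eef_pos: [0.5309, -0.0983, 0.1918]
tcp_rot: [-0.45, 0.546, 0.449, 0.546]
contact_force: [0.8, 0.3, -0.4]
opening: 0.174
```

Call:
{"api": "play_rows", "payload": {
  "rows": [
    [0, [0.005, 0, 0], [0, 0, 0]],
    [0, [0.01, 0, 0], [0, 0, 0]],
    [0, [0.015, 0, 0], [0, 0, 0]],
    [0, [0.02, 0, 0], [0, 0, 0]],
    [0, [0.025, 0, 0], [0, 0, 0]],
    [0, [0.03, 0, 0], [0, 0, 0]],
    [0, [0.03, 0, 0], [0, 0, 0]]
  ]
}}

```text
time: 7.58
eef_pos: [0.5309, -0.0982, 0.1829]
tcp_rot: [-0.45, 0.546, 0.449, 0.546]
contact_force: [-0.3, -0.8, 0.8]
opening: 0.173
```

Call:
{"api": "play_rows", "payload": {
  "rows": [
    [0, [0.005, 0, 0], [0, 0, 0]],
    [0, [0.01, 0, 0], [0, 0, 0]],
    [0, [0.015, 0, 0], [0, 0, 0]],
    [0, [0.02, 0, 0], [0, 0, 0]],
    [0, [0.025, 0, 0], [0, 0, 0]],
    [0, [0.025, 0, 0], [0, 0, 0]]
  ]
}}

```text
time: 8.08
eef_pos: [0.531, -0.0982, 0.1755]
tcp_rot: [-0.45, 0.546, 0.449, 0.546]
contact_force: [0.6, -1.2, 2.4]
opening: 0.174
```

Call:
{"api": "play_rows", "payload": {
  "rows": [
    [0, [0.005, 0, 0], [0, 0, 0]],
    [0, [0.01, 0, 0], [0, 0, 0]],
    [0, [0.015, 0, 0], [0, 0, 0]],
    [0, [0.02, 0, 0], [0, 0, 0]],
    [0, [0.025, 0, 0], [0, 0, 0]],
    [0, [0.03, 0, 0], [0, 0, 0]],
    [0, [0.035, 0, 0], [0, 0, 0]],
    [0, [0.035, 0, 0], [0, 0, 0]]
  ]
}}

```text
time: 8.75
eef_pos: [0.5304, -0.0981, 0.164]
tcp_rot: [-0.449, 0.546, 0.45, 0.546]
contact_force: [2.1, -0.1, -0.2]
opening: 0.178
```

Call:
{"api": "play_rows", "payload": {
  "rows": [
    [0, [0.005, 0, 0], [0, 0, 0]],
    [0, [0.01, 0, 0], [0, 0, 0]],
    [0, [0.015, 0, 0], [0, 0, 0]],
    [0, [0.02, 0, 0], [0, 0, 0]],
    [0, [0.025, 0, 0], [0, 0, 0]],
    [0, [0.03, 0, 0], [0, 0, 0]],
    [0, [0.035, 0, 0], [0, 0, 0]],
    [0, [0.035, 0, 0], [0, 0, 0]]
  ]
}}

```text
time: 9.42
eef_pos: [0.5309, -0.0982, 0.1544]
tcp_rot: [-0.45, 0.546, 0.449, 0.546]
contact_force: [1.5, -0.2, 1.7]
opening: 0.173
```

Call:
{"api": "play_rows", "payload": {
  "rows": [
    [0, [0.0035, 0, 0], [0, 0, 0]],
    [0, [0.007, 0, 0], [0, 0, 0]],
    [0, [0.0105, 0, 0], [0, 0, 0]],
    [0, [0.014, 0, 0], [0, 0, 0]],
    [0, [0.0175, 0, 0], [0, 0, 0]],
    [0, [0.0175, 0, 0], [0, 0, 0]]
  ]
}}

```text
time: 9.92
eef_pos: [0.5308, -0.0982, 0.149]
tcp_rot: [-0.45, 0.546, 0.449, 0.546]
contact_force: [1.1, 0.4, 1.6]
opening: 0.176
```

Call:
{"api": "play_rows", "payload": {
  "rows": [
    [0, [0.0035, 0, 0], [0, 0, 0]],
    [0, [0.007, 0, 0], [0, 0, 0]],
    [0, [0.0105, 0, 0], [0, 0, 0]],
    [0, [0.0105, 0, 0], [0, 0, 0]]
  ]
}}

```text
time: 10.25
eef_pos: [0.5307, -0.0982, 0.1459]
tcp_rot: [-0.45, 0.546, 0.45, 0.546]
contact_force: [1.9, -1.5, 0.8]
opening: 0.178
```

Call:
{"api": "play_rows", "payload": {
  "rows": [
    [0, [0.0035, 0, 0], [0, 0, 0]],
    [0, [0.007, 0, 0], [0, 0, 0]],
    [0, [0.0105, 0, 0], [0, 0, 0]],
    [0, [0.0105, 0, 0], [0, 0, 0]]
  ]
}}

```text
time: 10.58
eef_pos: [0.5308, -0.0982, 0.1427]
tcp_rot: [-0.45, 0.546, 0.45, 0.546]
contact_force: [1.3, -1.1, 2.6]
opening: 0.174
```

Call:
{"api": "play_rows", "payload": {
  "rows": [
    [0, [0.0035, 0, 0], [0, 0, 0]],
    [0, [0.007, 0, 0], [0, 0, 0]],
    [0, [0.007, 0, 0], [0, 0, 0]]
  ]
}}

```text
time: 10.83
eef_pos: [0.5307, -0.0981, 0.1406]
tcp_rot: [-0.45, 0.546, 0.45, 0.546]
contact_force: [1.4, -0.8, 1.3]
opening: 0.175
```

Call:
{"api": "play_rows", "payload": {
  "rows": [
    [0, [0.0035, 0, 0], [0, 0, 0]],
    [0, [0.007, 0, 0], [0, 0, 0]],
    [0, [0.007, 0, 0], [0, 0, 0]]
  ]
}}

```text
time: 11.08
eef_pos: [0.5295, -0.0976, 0.1375]
tcp_rot: [-0.448, 0.546, 0.451, 0.545]
contact_force: [-0.5, -1.0, -0.9]
opening: 0.175
```

The force has fallen back to the free value at TCP z 0.1375, so the barbs seem to be out. Next I'll feel for the stop in small steps.

Call:
{"api": "play_rows", "payload": {
  "rows": [
    [0, [0.0035, 0, 0], [0, 0, 0]],
    [0, [0.007, 0, 0], [0, 0, 0]],
    [0, [0.007, 0, 0], [0, 0, 0]]
  ]
}}

```text
time: 11.33
eef_pos: [0.5299, -0.0977, 0.1356]
tcp_rot: [-0.449, 0.546, 0.45, 0.545]
contact_force: [0.1, 0.1, -1.4]
opening: 0.177
```

Call:
{"api": "play_rows", "payload": {
  "rows": [
    [0, [0.0035, 0, 0], [0, 0, 0]],
    [0, [0.007, 0, 0], [0, 0, 0]],
    [0, [0.007, 0, 0], [0, 0, 0]]
  ]
}}

```text
time: 11.58
eef_pos: [0.5305, -0.0981, 0.1342]
tcp_rot: [-0.449, 0.546, 0.45, 0.546]
contact_force: [0.3, -0.2, -2.1]
opening: 0.178
```

Call:
{"api": "play_rows", "payload": {
  "rows": [
    [0, [0.0035, 0, 0], [0, 0, 0]],
    [0, [0.007, 0, 0], [0, 0, 0]],
    [0, [0.007, 0, 0], [0, 0, 0]]
  ]
}}

```text
time: 11.83
eef_pos: [0.5306, -0.0981, 0.1322]
tcp_rot: [-0.449, 0.546, 0.45, 0.546]
contact_force: [0.3, -0.3, -0.8]
opening: 0.176
```

Call:
{"api": "play_rows", "payload": {
  "rows": [
    [0, [0.003, 0, 0], [0, 0, 0]],
    [0, [0.005, 0, 0], [0, 0, 0]],
    [0, [0.005, 0, 0], [0, 0, 0]]
  ]
}}

```text
time: 12.08
eef_pos: [0.5308, -0.0982, 0.131]
tcp_rot: [-0.45, 0.546, 0.45, 0.546]
contact_force: [-0.8, -0.0, -0.3]
opening: 0.177
```

Call:
{"api": "play_rows", "payload": {
  "rows": [
    [0, [0.003, 0, 0], [0, 0, 0]],
    [0, [0.005, 0, 0], [0, 0, 0]],
    [0, [0.005, 0, 0], [0, 0, 0]]
  ]
}}

```text
time: 12.33
eef_pos: [0.5311, -0.0982, 0.1301]
tcp_rot: [-0.45, 0.546, 0.449, 0.546]
contact_force: [0.0, 0.4, 2.7]
opening: 0.178
```

Call:
{"api": "play_rows", "payload": {
  "rows": [
    [0, [0.003, 0, 0], [0, 0, 0]],
    [0, [0.005, 0, 0], [0, 0, 0]],
    [0, [0.005, 0, 0], [0, 0, 0]]
  ]
}}

```text
time: 12.58
eef_pos: [0.5313, -0.0983, 0.1292]
tcp_rot: [-0.45, 0.546, 0.449, 0.546]
contact_force: [-0.5, 0.6, 7.2]
opening: 0.172
```

Call:
{"api": "play_rows", "payload": {
  "rows": [
    [0, [0.0015, 0, 0], [0, 0, 0]],
    [0, [0.0015, 0, 0], [0, 0, 0]],
    [0, [0.0015, 0, 0], [0, 0, 0]],
    [0, [0.0015, 0, 0], [0, 0, 0]]
  ]
}}

```text
time: 12.92
eef_pos: [0.5313, -0.0983, 0.129]
tcp_rot: [-0.45, 0.546, 0.449, 0.546]
contact_force: [-1.5, -0.2, 6.2]
opening: 0.179
```

Call:
{"api": "play_rows", "payload": {
  "rows": [
    [0, [0, 0, 0], [0, 0, 0]],
    [0, [0, 0, 0], [0, 0, 0]],
    [0, [0, 0, 0], [0, 0, 0]],
    [0, [0, 0, 0], [0, 0, 0]]
  ]
}}

```text
time: 13.25
eef_pos: [0.5313, -0.0983, 0.129]
tcp_rot: [-0.45, 0.546, 0.449, 0.546]
contact_force: [-1.6, 0.3, 7.2]
opening: 0.172
```

Call:
{"api": "play_rows", "payload": {
  "rows": [
    [0, [0, 0, 0], [0, 0, 0]],
    [0, [0, 0, 0], [0, 0, 0]],
    [0, [0, 0, 0], [0, 0, 0]],
    [0, [0, 0, 0], [0, 0, 0]],
    [0, [0, 0, 0], [0, 0, 0]]
  ]
}}

```text
time: 13.67
eef_pos: [0.5313, -0.0983, 0.129]
tcp_rot: [-0.45, 0.546, 0.449, 0.546]
contact_force: [-2.2, 0.5, 6.8]
opening: 0.177
```

Call:
{"api": "play_rows", "payload": {
  "rows": [
    [0, [0.002, 0, 0], [0, 0, 0]],
    [0, [0.003, 0, 0], [0, 0, 0]],
    [0, [0.003, 0, 0], [0, 0, 0]],
    [0, [0.003, 0, 0], [0, 0, 0]]
  ]
}}

```text
time: 14.0
eef_pos: [0.5315, -0.0983, 0.1286]
tcp_rot: [-0.45, 0.546, 0.449, 0.546]
contact_force: [-2.6, 0.8, 8.4]
opening: 0.174
```

Call:
{"api": "play_rows", "payload": {
  "rows": [
    [0, [0, 0, 0], [0, 0, 0]],
    [0, [0, 0, 0], [0, 0, 0]],
    [0, [0, 0, 0], [0, 0, 0]],
    [0, [0, 0, 0], [0, 0, 0]],
    [0, [0, 0, 0], [0, 0, 0]],
    [0, [0, 0, 0], [0, 0, 0]],
    [0, [0, 0, 0], [0, 0, 0]],
    [0, [0, 0, 0], [0, 0, 0]]
  ]
}}

```text
time: 14.67
eef_pos: [0.5315, -0.0984, 0.1286]
tcp_rot: [-0.45, 0.546, 0.449, 0.546]
contact_force: [-2.2, 0.5, 8.8]
opening: 0.173
```

Call:
{"api": "play_rows", "payload": {
  "rows": [
    [0, [-0.01, 0, 0], [0, 0, 0]],
    [0, [-0.025, 0, 0], [0, 0, 0]],
    [0, [-0.04, 0, 0], [0, 0, 0]],
    [0, [-0.055, 0, 0], [0, 0, 0]],
    [0, [-0.07, 0, 0], [0, 0, 0]],
    [0, [-0.085, 0, 0], [0, 0, 0]],
    [0, [-0.1, 0, 0], [0, 0, 0]],
    [0, [-0.115, 0, 0], [0, 0, 0]],
    [0, [-0.13, 0, 0], [0, 0, 0]],
    [0, [-0.13, 0, 0], [0, 0, 0]]
  ]
}}

```text
time: 15.5
eef_pos: [0.5313, -0.0983, 0.1668]
tcp_rot: [-0.45, 0.545, 0.449, 0.546]
contact_force: [0.6, -0.3, -1.9]
opening: 0.178
```

Call:
{"api": "play_rows", "payload": {
  "rows": [
    [0, [-0.02, 0, 0], [0, 0, 0]],
    [0, [-0.045, 0, 0], [0, 0, 0]],
    [0, [-0.07, 0, 0], [0, 0, 0]],
    [0, [-0.095, 0, 0], [0, 0, 0]],
    [0, [-0.12, 0, 0], [0, 0, 0]],
    [0, [-0.145, 0, 0], [0, 0, 0]],
    [0, [-0.17, 0, 0], [0, 0, 0]],
    [0, [-0.2, 0, 0], [0, 0, 0]],
    [0, [-0.225, 0, 0], [0, 0, 0]],
    [0, [-0.235, 0, 0], [0, 0, 0]]
  ]
}}

```text
time: 16.33
eef_pos: [0.5314, -0.0984, 0.2381]
tcp_rot: [-0.45, 0.545, 0.449, 0.546]
contact_force: [-0.3, -0.0, -1.5]
opening: 0.174
```

Run:
```python
from h import *
plan([.468,.2135,.24],79)
a=shot('scene','scene6');b=shot('side','side6')
r=lambda c,u,v,k,s:cv2.resize(c['color'][v:v+k,u:u+k],(s,s),interpolation=cv2.INTER_CUBIC)
cv2.imwrite('pics/z6.png',np.hstack([r(a,310,210,90,400),r(b,295,210,90,400)])[:,:,::-1])
```

```text
t 16.33 p [ 0.5314 -0.0984  0.2381] jaw 78.96 F [-0.29 -0.03 -1.55] open 0.174 q [-0.37 -0.02  1.9  -0.    1.26 -1.75]
shift [-0.008   0.4066  0.9799] turn [-0.0004 -0.0003  0.0016]
tool x,y,z world: [[0.002, -0.001, -1.0], [-0.981, 0.191, -0.003], [0.191, 0.981, -0.0]]
```

View pics/z6.png

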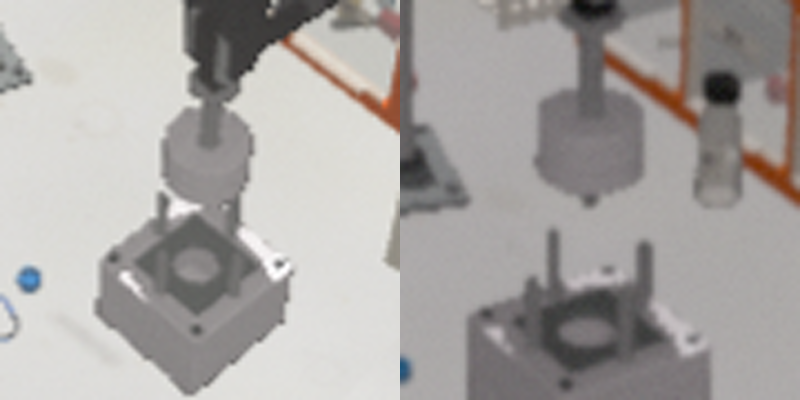

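All three rings hang on the rod and the nest is empty. Next I'll carry them to a point in front of the fork mouth.

Run:
```python
from h import *
plan([.450,.221,.25],79)
```

```text
t 16.43 p [ 0.5312 -0.0983  0.2372] jaw 78.96 F [-0.03  0.29 -2.05] open 0.176 q [-0.37 -0.02  1.9  -0.    1.25 -1.75]
shift [-0.0438  0.4695  0.9929] turn [-0.0005 -0.0002  0.0012]
tool x,y,z world: [[0.002, -0.001, -1.0], [-0.981, 0.192, -0.002], [0.192, 0.981, -0.0]]
```

Call:
{"api": "play_rows", "payload": {
  "rows": [
    [0, [-0.04, 0.02, 0.04], [0, 0, 0]],
    [0, [-0.044, 0.05, 0.11], [0, 0, 0]],
    [0, [-0.044, 0.09, 0.19], [0, 0, 0]],
    [0, [-0.044, 0.13, 0.275], [0, 0, 0]],
    [0, [-0.044, 0.175, 0.37], [0, 0, 0]],
    [0, [-0.044, 0.22, 0.465], [0, 0, 0]],
    [0, [-0.044, 0.265, 0.56], [0, 0, 0]],
    [0, [-0.044, 0.31, 0.655], [0, 0, 0]],
    [0, [-0.044, 0.35, 0.74], [0, 0, 0]],
    [0, [-0.044, 0.38, 0.8], [0, 0, 0]]
  ]
}}

```text
time: 17.27
eef_pos: [0.4632, 0.1619, 0.2494]
tcp_rot: [-0.45, 0.545, 0.451, 0.545]
contact_force: [-0.2, -0.1, -1.6]
opening: 0.175
```

Call:
{"api": "play_rows", "payload": {
  "rows": [
    [0, [0, 0.035, 0.075], [0, 0, 0]],
    [0, [0, 0.06, 0.13], [0, 0, 0]],
    [0, [0, 0.08, 0.17], [0, 0, 0]],
    [0, [0, 0.09, 0.193], [0, 0, 0]],
    [0, [0, 0.09, 0.193], [0, 0, 0]],
    [0, [0, 0.09, 0.193], [0, 0, 0]]
  ]
}}

```text
time: 17.77
eef_pos: [0.4491, 0.2213, 0.2493]
tcp_rot: [-0.45, 0.546, 0.45, 0.545]
contact_force: [0.7, 0.1, -2.6]
opening: 0.175
```

Run:
```python
from h import *
plan([.450,.221,.177],79)
```

```text
t 17.77 p [0.4491 0.2213 0.2493] jaw 79.01 F [ 0.65  0.14 -2.58] open 0.175 q [ 0.26 -0.12  1.98 -0.    1.28 -1.12]
shift [ 0.241  -0.0031 -0.0003] turn [ 0.0001 -0.0004 -0.0001]
tool x,y,z world: [[-0.0, -0.001, -1.0], [-0.982, 0.191, 0.0], [0.191, 0.982, -0.001]]
```

Call:
{"api": "play_rows", "payload": {
  "rows": [
    [0, [0.05, 0, 0], [0, 0, 0]],
    [0, [0.11, 0, 0], [0, 0, 0]],
    [0, [0.17, 0, 0], [0, 0, 0]],
    [0, [0.22, 0, 0], [0, 0, 0]],
    [0, [0.24, 0, 0], [0, 0, 0]],
    [0, [0.24, 0, 0], [0, 0, 0]],
    [0, [0.24, 0, 0], [0, 0, 0]]
  ]
}}

```text
time: 18.35
eef_pos: [0.4498, 0.2208, 0.1777]
tcp_rot: [-0.449, 0.546, 0.449, 0.546]
contact_force: [0.2, 0.1, -2.2]
opening: 0.175
```

Run:
```python
from h import *
plan([.547-.919*.05,.1792+.394*.05,.177],79)
plan([.547,.1792,.177],79)
```

```text
t 18.35 p [0.4498 0.2208 0.1777] jaw 78.91 F [ 0.21  0.12 -2.22] open 0.175 q [ 0.25 -0.05  2.05 -0.    1.14 -1.12]
shift [ 0.0023 -0.1816 -0.0387] turn [-0.001  -0.0001  0.0001]
tool x,y,z world: [[0.0, -0.0, -1.0], [-0.981, 0.192, -0.0], [0.192, 0.981, -0.0]]
t 18.35 p [0.4498 0.2208 0.1777] jaw 78.91 F [ 0.21  0.12 -2.22] open 0.175 q [ 0.25 -0.05  2.05 -0.    1.14 -1.12]
shift [ 0.0024 -0.3445 -0.0736] turn [-0.001  -0.0001  0.0001]
tool x,y,z world: [[0.0, -0.0, -1.0], [-0.981, 0.192, -0.0], [0.192, 0.981, -0.0]]
```

Call:
{"api": "play_rows", "payload": {
  "rows": [
    [0, [0, -0.03, -0.0065], [0, 0, 0]],
    [0, [0, -0.07, -0.015], [0, 0, 0]],
    [0, [0, -0.105, -0.0225], [0, 0, 0]],
    [0, [0, -0.14, -0.03], [0, 0, 0]],
    [0, [0, -0.17, -0.0363], [0, 0, 0]],
    [0, [0, -0.182, -0.039], [0, 0, 0]],
    [0, [0, -0.182, -0.039], [0, 0, 0]]
  ]
}}

```text
time: 18.93
eef_pos: [0.5019, 0.1987, 0.1773]
tcp_rot: [-0.449, 0.546, 0.449, 0.546]
contact_force: [-0.4, -0.0, -3.1]
opening: 0.178
```

Call:
{"api": "play_rows", "payload": {
  "rows": [
    [0, [0, -0.02, -0.0043], [0, 0, 0]],
    [0, [0, -0.045, -0.0096], [0, 0, 0]],
    [0, [0, -0.07, -0.015], [0, 0, 0]],
    [0, [0, -0.07, -0.015], [0, 0, 0]]
  ]
}}

```text
time: 19.27
eef_pos: [0.5219, 0.1903, 0.1776]
tcp_rot: [-0.45, 0.546, 0.449, 0.546]
contact_force: [-0.9, 0.5, -2.0]
opening: 0.177
```

Run:
```python
from h import *
plan([.547,.1792,.177],79)
```

```text
t 19.27 p [0.5219 0.1903 0.1776] jaw 78.93 F [-0.91  0.47 -1.98] open 0.177 q [ 0.17  0.07  1.92 -0.    1.14 -1.21]
shift [ 0.002  -0.0891 -0.0203] turn [-0.0008  0.      0.0009]
tool x,y,z world: [[0.001, -0.0, -1.0], [-0.981, 0.192, -0.001], [0.192, 0.981, 0.0]]
```

Call:
{"api": "play_rows", "payload": {
  "rows": [
    [0, [0, -0.02, -0.0046], [0, 0, 0]],
    [0, [0, -0.045, -0.01], [0, 0, 0]],
    [0, [0, -0.07, -0.016], [0, 0, 0]],
    [0, [0, -0.089, -0.02], [0, 0, 0]],
    [0, [0, -0.089, -0.02], [0, 0, 0]],
    [0, [0, -0.089, -0.02], [0, 0, 0]]
  ]
}}

```text
time: 19.77
eef_pos: [0.5459, 0.1796, 0.1772]
tcp_rot: [-0.449, 0.546, 0.45, 0.546]
contact_force: [-0.6, 0.5, -3.6]
opening: 0.178
```

Call:
{"api": "play_rows", "payload": {
  "rows": [
    [0, [0.006, 0, 0], [0, 0, 0]],
    [0, [0.012, 0, 0], [0, 0, 0]],
    [0, [0.018, 0, 0], [0, 0, 0]],
    [0, [0.024, 0, 0], [0, 0, 0]],
    [0, [0.028, 0, 0], [0, 0, 0]],
    [0, [0.028, 0, 0], [0, 0, 0]]
  ]
}}

```text
time: 20.27
eef_pos: [0.5452, 0.1799, 0.1684]
tcp_rot: [-0.449, 0.546, 0.45, 0.545]
contact_force: [0.9, -0.2, -1.9]
opening: 0.169
```

Call:
{"api": "play_rows", "payload": {
  "rows": [
    [0, [0.0035, -0.002, 0], [0, 0, 0]],
    [0, [0.0035, -0.003, 0], [0, 0, 0]],
    [0, [0.0035, -0.003, 0], [0, 0, 0]]
  ]
}}

```text
time: 20.52
eef_pos: [0.5466, 0.1797, 0.1679]
tcp_rot: [-0.45, 0.546, 0.45, 0.546]
contact_force: [0.0, -0.6, -2.7]
opening: 0.174
```

Call:
{"api": "play_rows", "payload": {
  "rows": [
    [0, [0.0035, 0, 0], [0, 0, 0]],
    [0, [0.0035, 0, 0], [0, 0, 0]],
    [0, [0.0035, 0, 0], [0, 0, 0]]
  ]
}}

```text
time: 20.77
eef_pos: [0.5467, 0.1797, 0.1671]
tcp_rot: [-0.45, 0.546, 0.449, 0.546]
contact_force: [0.6, -0.0, -1.7]
opening: 0.176
```

Call:
{"api": "play_rows", "payload": {
  "rows": [
    [0, [0.0035, 0, 0], [0, 0, 0]],
    [0, [0.0035, 0, 0], [0, 0, 0]],
    [0, [0.0035, 0, 0], [0, 0, 0]]
  ]
}}

```text
time: 21.02
eef_pos: [0.5468, 0.1797, 0.167]
tcp_rot: [-0.45, 0.546, 0.449, 0.546]
contact_force: [-3.0, -0.8, 5.4]
opening: 0.178
```

Call:
{"api": "play_rows", "payload": {
  "rows": [
    [0, [0.003, 0, 0], [0, 0, 0]],
    [0, [0.003, 0, 0], [0, 0, 0]],
    [0, [0.003, 0, 0], [0, 0, 0]]
  ]
}}

```text
time: 21.27
eef_pos: [0.5468, 0.1797, 0.167]
tcp_rot: [-0.45, 0.546, 0.449, 0.546]
contact_force: [-4.6, -0.9, 8.2]
opening: 0.181
```

The rod seats at TCP z 0.167, the same height as when gripped, so it hasn't slipped in the hand. I'll relax the push and let go.

Call:
{"api": "play_rows", "payload": {
  "rows": [
    [0, [-0.005, 0, 0], [0, 0, 0]],
    [0, [-0.005, 0, 0], [0, 0, 0]],
    [0, [-0.005, 0, 0], [0, 0, 0]]
  ]
}}

```text
time: 21.52
eef_pos: [0.5468, 0.1797, 0.167]
tcp_rot: [-0.45, 0.545, 0.449, 0.546]
contact_force: [-2.2, -0.3, 5.9]
opening: 0.176
```

Call:
{"api": "play_rows", "payload": {
  "rows": [
    [30, [0, 0, 0], [0, 0, 0]],
    [45, [0, 0, 0], [0, 0, 0]],
    [60, [0, 0, 0], [0, 0, 0]],
    [60, [0, 0, 0], [0, 0, 0]],
    [60, [0, 0, 0], [0, 0, 0]],
    [60, [0, 0, 0], [0, 0, 0]]
  ]
}}

```text
time: 22.02
eef_pos: [0.5464, 0.1797, 0.1661]
tcp_rot: [-0.45, 0.546, 0.45, 0.546]
contact_force: [-0.7, 0.5, 0.2]
opening: 0.6
```

Call:
{"api": "play_rows", "payload": {
  "rows": [
    [60, [-0.04, 0, 0], [0, 0, 0]],
    [60, [-0.1, 0, 0], [0, 0, 0]],
    [60, [-0.18, 0, 0], [0, 0, 0]],
    [60, [-0.28, 0, 0], [0, 0, 0]],
    [60, [-0.38, 0, 0], [0, 0, 0]],
    [60, [-0.4, 0.1, 0], [0, 0, 0]],
    [60, [-0.4, 0.2, 0], [0, 0, 0]],
    [60, [-0.4, 0.25, 0], [0, 0, 0]],
    [60, [-0.4, 0.25, 0], [0, 0, 0]]
  ]
}}

```text
time: 22.77
eef_pos: [0.4709, 0.1948, 0.288]
tcp_rot: [-0.45, 0.545, 0.45, 0.546]
contact_force: [-0.2, 0.5, 0.1]
opening: 0.598
```

Run:
```python
from h import *
plan([.547,.1792,.177],79)
a=shot('scene','scene7');b=shot('side','side7');w=shot('wrist','w7')
r=lambda c,u,v,k,s:cv2.resize(c['color'][v:v+k,u:u+k],(s,s),interpolation=cv2.INTER_CUBIC)
cv2.imwrite('pics/z7.png',np.hstack([np.vstack([r(a,245,160,90,300),r(b,225,165,90,300)]),cv2.resize(w['color'],(500,600)[:1]+(375,)) if 0 else cv2.copyMakeBorder(cv2.resize(w['color'],(500,375)),0,225,0,0,cv2.BORDER_CONSTANT)])[:,:,::-1])
```

```text
t 22.77 p [0.4709 0.1948 0.288 ] jaw 79.06 F [-0.22  0.53  0.1 ] open 0.598 q [ 0.19 -0.13  1.91  0.    1.35 -1.19]
shift [ 0.3704 -0.2586 -0.0032] turn [0.0006 0.0006 0.0009]
tool x,y,z world: [[0.002, 0.001, -1.0], [-0.982, 0.19, -0.001], [0.19, 0.982, 0.001]]
```

View pics/z7.png

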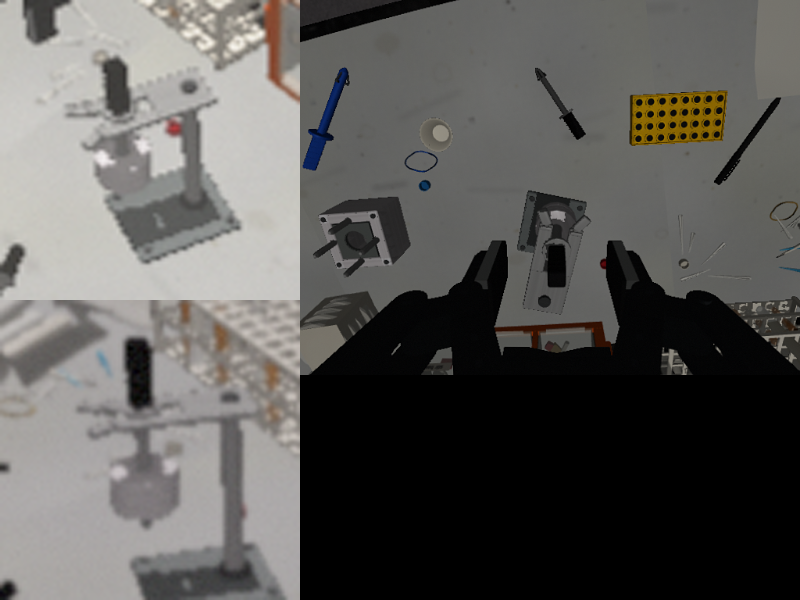

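The rod hangs upright in the fork by its collar with the ring stack below the plate. The nest is empty, the bystanders haven't moved and the gripper is clear. I'll hand in.

```bash
python3 -c "
from plant import ctrl
print(ctrl.sign_off())"
```

```text
the job is handed in; nothing more can be done
None
```

The job is done and handed in: the rod hangs upright in the fork by its collar with all three rings on it, and the gripper is open and clear. The arm took about 23 s of the 61 s allowed.

- **Push:** The force dropped back to the free value at TCP z 0.1375, which I took as the barbs snapping out. The tip met the padded stop about 7 mm lower, and I held it there for about 0.7 s. The sensor read 8.4–8.8 N; adding the rod's weight of about 1.3 N gives roughly 10 N at the tip. No reading passed 9 N during the push; I only saw the force at the end of each move.
- **Lift:** A picture after the lift showed all three rings on the rod, clear of the posts, and the nest empty.
- **Hanging:** The rod seated at TCP z 0.167, the same height as when I gripped it, so it had not slipped in the fingers. I pressed it onto the fork with up to about 8 N before easing off and letting go.
- **Last checks:** The final pictures showed the rod upright in its seat, the ring stack below the fork plate, and the surrounding objects in view where they had been. The last force reading was close to zero.
- **Disagreements:** The cameras differed by up to about 5 mm on where the ring hole was. A close wrist picture settled it, and I moved the tip 2 mm before going in. The force readings also carry about 1 N of noise, so the weight of the rings was not clearly confirmed by force.

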